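Clamp a row of gift boxes in the ratchet bundling clamp

ROBOT

A 6-joint arm with a two-finger parallel gripper is mounted at the origin on the work surface. World frame = base frame: x ahead of the robot, y to its left, z up, the work surface at z = 0. Lengths are in m, angles in degrees, forces in N, time in s.
With the tool pointing down it reaches from about 0.35 to 0.95 m from the base axis. Payload 17.4 kg.
Tool frame: the origin (TCP) lies midway between the tips of the shut fingers; the grasp point (between the pads) lies 19 mm behind it; z points along the fingers, y is the line along which they close (so a half turn about z gives the same grasp; the last joint's range is limited). The gripper opens to 93 mm and grips with 3 to 60 N. Pads are 15 mm wide; open, the fingers measure 128 mm over their backs; the gripper's body (75 mm by 188 mm) begins 65 mm behind the grasp point.
Start: joints at [74.725, 6.646, 82.598, -0, 90.757, -2.166], TCP at [0.153, 0.657, 0.219] pointing down, gripper open.
Joint ranges: [-162.19, 162.19], [-47.58, 125.68], [4.15, 143.07], [-65.23, 245.23], [0.69, 171.88], [-170.13, 170.13]. Speed limits (degrees/s): [108.29, 108.29, 127.2, 180, 180, 180].

INTERFACE

Orientations are given as [roll, pitch, yaw] about the fixed x, y, z axes, in that order (R = Rz(yaw) Ry(pitch) Rx(roll)).
In Python, from plant import env gives the robot as it stands. Calls block until the motion is done:
- env.move_pose(position, orientation): joint-space move of the TCP to a pose.
- env.move_straight(position, vel=0.15, rotation=None, threshold=None): straight line of the TCP; rotation=None keeps the orientation; vel is the mean speed in m/s. With threshold (N) it stops when the force on the tool has changed by that much, and returns True; else False.
- env.move_j(angles): joint-space move.
- env.command_gripper(opening): opening from 0.0 (shut) to 1.0 (fully open); the grip force is fixed at half the most; returns when the fingers have stopped.
- env.sleep(seconds).
- env.solve_ik(position, orientation): joint angles nearest the present ones, or None.
- env.observe(): the state.
- env.camera(name): name is "scene" or "side" or "wrist"; returns a dict with "pixels" (480x640x3 uint8, blue, green, red), "camera_matrix" (3x3 intrinsics, pixels), "k1" (the pictures are not rectified: a ray, as slopes to the right and down, at radius r is drawn at 1 + k1 r^2 times it, then the intrinsics apply), "world_from_camera" (4x4, takes a point from camera to world coordinates). Camera axes: x right, y down, z forward; pixel columns grow to the right and rows downward; lengths in m; the calibration is good to about 2 mm. A picture is of the moment at which its call begins. There is no depth.
A pose or a line that the arm cannot do raises env.PlanningError and nothing moves.
- env.job_done(): hands the job in; it is judged then, once.
The state is a dict: "time": time; "joints": joint angles; "joint_velocities": joint speeds; "effort": joint torques, N m; "tool_pos": TCP position; "ee_rot": TCP orientation; "wrist_force": force on the tool from outside, world axes, zero at the start; "torque": the same for the moment, N m; "finger_gap": opening from 0.0 (shut) to 1.0 (fully open); "finger_force": force on a finger pad.
Only numpy, scipy, OpenCV 4.12 (cv2) and the standard library are available. Lean on these libraries where they do the work, as an engineer would, in place of code of your own. Each camera call takes 0.05 s, during which the arm holds its last target. There are 200 camera calls.

TASK

Stand the loose pink gift box upright in the bundling clamp, in the gap between the black sprung pad and the two boxes already there. Then pump the red lever to and fro in full but gentle strokes, one ratchet tooth a stroke, until the yellow pointer on the carriage stands in the green part of the gauge strip: do not ram the lever against its stop, overtighten the boxes or push the carriage or pad by hand. Finish with the lever swung fully back and let go, all three boxes standing clamped, and the other things on the table left where they are.

Things in the scene. Friction and masses are not known exactly. Their poses are not given: they have to be found in the camera images.
- clamp: Blue bundling clamp, base plate 130 x 450 x 12 mm, fixed to the table. Origin: underside, on the centre line. Its +y is the clamping direction, +z up. From -y to +y it carries: lever (pivot at y -104.5, z 20 mm), latch block, carriage crosshead, sprung pad, trough with the boxes, end plate.
- trough (a point): Start of the trough, at clamp y 30 mm, on its bed, which is the base plate's top (z 12 mm). Two low aluminium rails run along it at clamp x +-38.5 mm (inner faces 72 mm apart, tops at z 27 mm), to y 220 mm.
- lever: Red fork lever hinged about the clamp's x axis; origin: its pivot. Fully back (rest, a rigid stop) it leans 0.272 rad to the clamp's -y; it starts a little off that, stays where left. Pumped with its top towards +y. Handle force 2 to 4 N with the pad free, plus 0.27 N per N at the pad: about 9 N at the top of the green. The fork arms stand at x +-32 mm, 8 mm thick.
- lever_grip (a point): Middle of the lever's crossbar handle, 125 mm from the pivot: a round bar along clamp x, its black middle 14 mm thick, 56 mm free between the fork arms. Pinch it from above, fingers closing along clamp y; it turns between the pads and may slide a few mm up or down in them. Fully back it is at clamp y -138.1, z 140.4 mm; with the lever upright at y -104.5, z 145 mm.
- plunger (a joint): Rubber plunger on the +x side of the grey latch block (89 mm high, before the lever), the lever's forward stop; reads 0 free, m pressed in, 30 N per mm. Beyond 1.2 mm (36 N, about 9 N at the handle over the pumping force) the lever is rammed. It meets the lever after 44 to 58 mm of handle travel from rest, differing each time with the latch block, which is set anew within 3.2 mm.
- pivot (a point): Centre of the lever's pivot. A stroke clicks over only 2 to 5 mm of handle travel before the forward stop: push until the stop is felt (resistance rises 1.5 N per mm at the handle; the click itself gives a softer rise of 3 to 5 N), then fully back to pick up the next tooth. Led straight, a firmly held bar also rubs vertically in the pads.
- carriage: Steel bar with round cross pins (teeth) 10 mm apart and a grey crosshead 60 wide, 16 thick, top at clamp z 74 mm. Moves only to clamp +y, 10 mm a stroke (the first click 7 to 10 mm); the pawl stops it from going back. Its origin is the clamp's origin at the start, so its y in the clamp's frame is its advance.
- pointer (a point): Top of the front (+y) edge of the yellow pointer on the carriage's crosshead, 10 mm behind the carriage's origin, 92 mm above the table, beside the gauge strip.
- gauge (a point): Gauge strip, 16 mm wide, on top of the sprung pad and moving with it; this point is the boundary of white (behind) and green (ahead, 14 mm long), red follows. It is 10 mm ahead of the pointer's edge when the pad is free, level with it at 10 N; at 24 N the pointer leaves the green.
- pad_face (a point): Middle of the front face of the black sprung pad: 62 wide, 8 thick, 60 mm high. The springs give 1 N per mm: pressed in by c mm, the pad clamps with c newtons. Free, this face is 30 mm ahead (+y) of the carriage's origin, pressed 30 - c mm. Green is 10 to 24 N; over 31 N the boxes are crushed.
- pad: The sprung pad itself; its origin coincides with the carriage's while the springs are free and lies c behind it (-y) when pressed in by c.
- end_plate: Blue upright end plate, 80 wide, 12 thick, 66 mm high, fixed at the +y end of the trough at a place that differs each time (its face at clamp y 178 to 189 mm). Origin: middle of the foot of the face that looks at the boxes (-y), on the bed.
- box_a: Orange and red gift box, 60 (x) x 44 (y) x 76 (z) mm, about 0.2 kg, standing in the trough next to the end plate. Origin: middle of its underside.
- box_b: Purple and yellow gift box of the same size, standing in the trough next to box_a, on its pad side.
- box_c: Pink and orange gift box of the same size, 60 (x) x 44 (y) x 76 (z) mm, about 0.2 kg, standing loose on the table. To be gripped across its 60 mm width (its x axis) from above and stood with its 44 mm thickness along the clamp, orange side either way. Origin: middle of its underside. The free gap for it between pad and box_b is 57 to 71 mm long.
- tape_roll: Loose roll of brown tape lying flat, 90 mm across, 24 mm high. To be left alone.
- pen_cup: Red cup with two pens, 72 mm across, 90 mm high (pens to 135 mm). To be left alone.
- ribbon_spool: Silvery ribbon spool lying flat, 64 mm across, 35 mm high. To be left alone.
- gift_pile: Pile of four flat gift boxes, 150 x 110 x 114 mm. To be left alone.
Things that resemble listed ones, but are neither listed nor needed, are in the scene too. What is shaped like the box_a but turquoise is not meant.

How it is judged:
By the outcome, as a careful person would: the job done as asked, in the order asked, and still so for the second after the job is handed in, with the robot touching nothing.
It also fails if it takes over 72 s, if anything falls off the work surface, if the arm or the gripper's body presses on something with over 40 N, if the wrist force passes 120 N, or if a joint passes its speed limit or range.

## Working session

There is one attempt and no reset: what is moved stays moved. The work goes in short steps, each a Python script; the robot and the scene stay as the last script left them, time stands still between calls to the robot, and variables do not carry over. Pictures are saved under pics/ and viewed, at most 10 in all, crops included, and the job is handed in when it is done.

```bash
ls; mkdir -p pics; cat > h.py <<'E'
import numpy as np, cv2
from plant import env
def snap(n,f):
    c=env.camera(n); cv2.imwrite(f'pics/{f}.png',c['pixels']); np.savez(f'pics/{f}.npz',K=c['camera_matrix'],k1=c['k1'],T=c['world_from_camera']); return c
def load(f):
    d=np.load(f'pics/{f}.npz'); return d['K'],float(d['k1']),d['T']
def ray(f,uv):
    K,k1,T=load(f); s=np.linalg.solve(K,[uv[0],uv[1],1.])[:2]; q=s.copy()
    for _ in range(30): q=s/(1+k1*(q@q))
    return T[:3,3],T[:3,:3]@np.array([*q,1.])
def onz(f,uv,z):
    o,d=ray(f,uv); return o+d*(z-o[2])/d[2]
def proj(f,P):
    K,k1,T=load(f); p=(np.atleast_2d(P)-T[:3,3])@T[:3,:3]; q=p[:,:2]/p[:,2:]; q=q*(1+k1*(q**2).sum(1))[:,None]
    return q@K[:2,:2].T+K[:2,2]
E
python3 - <<'E'
from h import *
for n in('scene','side','wrist'):
    snap(n,n+'0'); print(n,load(n+'0'))
print(env.observe())
E
```

```text
pics
scene (array([[483.81737273,   0.        , 306.06507614],
       [  0.        , 483.81737273, 234.91325727],
       [  0.        ,   0.        ,   1.        ]]), -0.09323930755928674, array([[ 0.76227218,  0.51005667, -0.39847625,  0.91862767],
       [ 0.64710234, -0.61398973,  0.45196811, -0.43973098],
       [-0.01413098, -0.60237763, -0.79808615,  0.86929672],
       [ 0.        ,  0.        ,  0.        ,  1.        ]]))
side (array([[492.56669235,   0.        , 313.39525228],
       [  0.        , 492.56669235, 246.61104293],
       [  0.        ,   0.        ,   1.        ]]), -0.01814790801323868, array([[-0.9689297 , -0.1389664 ,  0.20460588,  0.33975725],
       [-0.24657945,  0.47806531, -0.84300186,  0.81024733],
       [ 0.01933396, -0.86726115, -0.49747794,  0.61273766],
       [ 0.        ,  0.        ,  0.        ,  1.        ]]))
wrist (array([[352.04569066,   0.        , 316.88714305],
       [  0.        , 352.04569066, 237.36847752],
       [  0.        ,   0.        ,   1.        ]]), 0.01731777786813329, array([[ 2.26654340e-01,  9.30223428e-01,  2.88638503
[... 275 characters left out ...]
00000e+00]]))
{'time': 0.15, 'joints': array([ 7.47244544e+01,  6.66887888e+00,  8.26250804e+01, -2.37819120e-03,
        9.07558337e+01, -2.16401343e+00]), 'joint_velocities': array([-0.03976024, -0.11848793, -0.07849673,  0.04450298,  0.04511198,
        0.0398929 ]), 'effort': array([ 4.64131255e-03, -7.21753621e+01, -6.22953272e+01,  7.81753077e-02,
        2.26001884e-02, -5.32139154e-05]), 'tool_pos': array([0.15308575, 0.65726785, 0.21808251]), 'ee_rot': array([-1.79950153e+02,  4.96123100e-04,  1.66888438e+02]), 'wrist_force': array([ 0.20351942, -0.45128451, -0.0682372 ]), 'torque': array([ 0.00175415, -0.01940593,  0.01651738]), 'finger_force': 0.0, 'finger_gap': 0.997804036690849}
```

View pics/scene0.png

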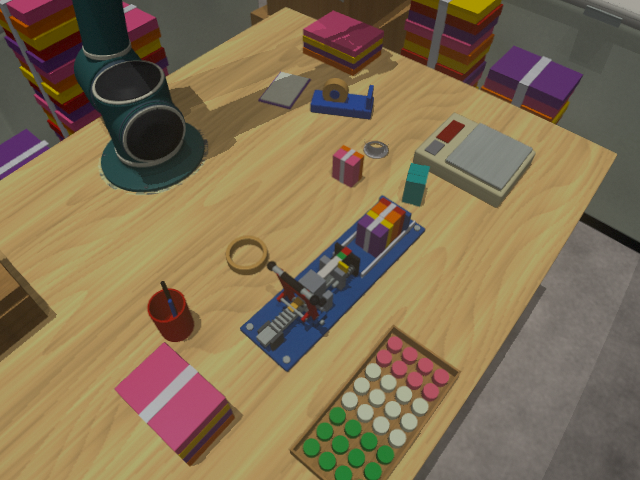

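View pics/side0.png

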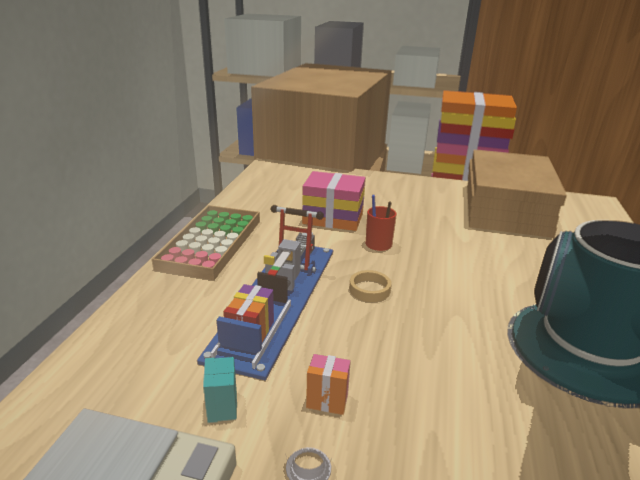

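Candidates in the scene image: small pink box (348,165), turquoise box (416,184, not meant), pink-topped gift pile (175,400), and far pink pile (343,43). I choose (348,165), which is side (328,383) with its orange face. I'll check it in close crops.

```bash
python3 - <<'E'
from h import *
a=cv2.imread('pics/scene0.png')[140:370,235:435]; cv2.imwrite('pics/c1.png',cv2.resize(a,None,fx=2.6,fy=2.6,interpolation=cv2.INTER_CUBIC))
a=cv2.imread('pics/side0.png')[195:425,195:365]; cv2.imwrite('pics/c2.png',cv2.resize(a,None,fx=2.6,fy=2.6,interpolation=cv2.INTER_CUBIC))
E
```

```text
(no output)
```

View pics/c1.png

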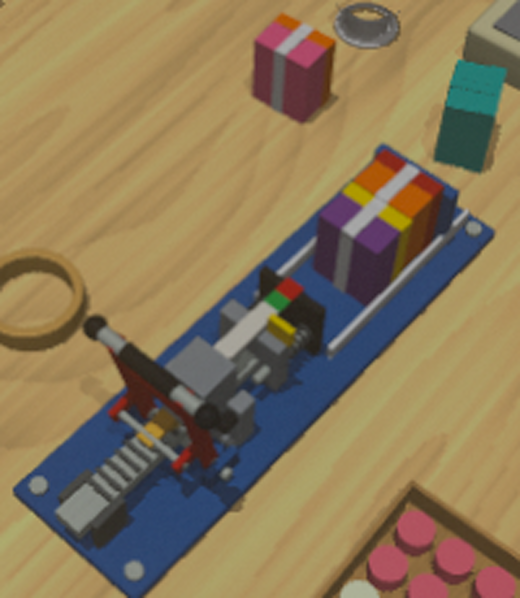

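View pics/c2.png

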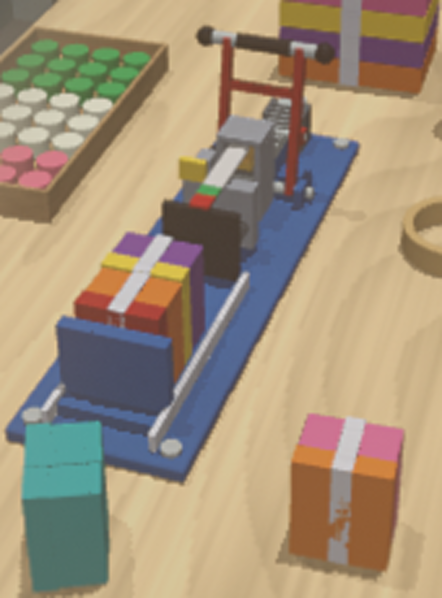

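The crops confirm the box: pink and orange with a white ribbon, standing upright. Scene plate corners are about (425,229), (287,368) and (240,328). Next I fit the poses.

```bash
cat > fit.py <<'E'
from h import *
from scipy.optimize import least_squares
def tf(p,L): 
    c,s=np.cos(p[2]),np.sin(p[2]); L=np.atleast_2d(L); return np.c_[L[:,:2]@np.array([[c,s],[-s,c]])+p[:2],L[:,2]]
def fit(obs,p0):
    f=lambda p:np.concatenate([(proj(n,tf(p,L))-uv).ravel() for n,L,uv in obs])
    r=least_squares(f,p0,loss='soft_l1',x_scale=[.01,.01,.02]); return r.x,f(r.x).reshape(-1,2)
E
cat > m.py <<'E'
from fit import *
S=lambda a:np.array(a)/2.6+[235,140]; D=lambda a:np.array(a)/2.6+[195,195]
a,b=.065,.225
obs=[('scene0',[(a,b,.012),(a,-b,.012),(-a,-b,.012)],S([(494,232),(133,597),(14,490)])),
 ('side0',[(-a,-b,.012),(-a,b,.012),(a,b,.012)],D([(358,143),(186,476),(8,435)]))]
g=onz('scene0',S([(14,490)])[0],.012); h=onz('scene0',S([(133,597)])[0],.012); k=onz('scene0',S([(494,232)])[0],.012)
th=np.arctan2(*(k-h)[[1,0]])-np.pi/2
c=(g+k)/2; p,r=fit(obs,[c[0],c[1],th]); print('clamp',p,np.degrees(p[2])); print(r.round(1))
st=S([(254,45),(286,14),(335,42),(303,66)]); dt=D([(308,415),(405,428),(392,478),(293,460)])
for n,t in(('scene0',st),('side0',dt)):
    q=np.array([onz(n,u,.076)for u in t]); print(q.round(4),'c',q.mean(0).round(4),np.linalg.norm(q-np.roll(q,-1,0),axis=1).round(4))
# box_b top front edge in clamp frame
for u in S([(320,200),(400,238)]):
    w=onz('scene0',u,.088)[:2]-p[:2]; co,s=np.cos(p[2]),np.sin(p[2]); print('bb',w@[co,s],w@[-s,co])
np.save('clamp.npy',p)
E
python3 m.py
```

```text
clamp [ 0.60972921  0.0132663  -0.03367749] -1.9295780065297428
[[ 0.5 -2.8]
 [ 1.8  0.4]
 [-0.7 -1.2]
 [ 0.6 -0.9]
 [ 0.8 -0.6]
 [-1.  -1.1]]
[[0.4231 0.223  0.076 ]
 [0.4204 0.2739 0.076 ]
 [0.477  0.2727 0.076 ]
 [0.4732 0.2298 0.076 ]] c [0.4484 0.2499 0.076 ] [0.051  0.0566 0.0431 0.0505]
[[0.4755 0.2342 0.076 ]
 [0.4163 0.2297 0.076 ]
 [0.4159 0.2725 0.076 ]
 [0.4745 0.2737 0.076 ]] c [0.4456 0.2525 0.076 ] [0.0594 0.0428 0.0586 0.0394]
bb -0.03145818104345054 0.09335554976321446
bb 0.039236049957267385 0.10498394705625287
```

```bash
python3 - <<'E'
from h import *
env.move_pose([.447,.252,.19],[180,0,90]); snap('wrist','w1'); o=env.observe(); print(o['time'],o['tool_pos'],o['joints'])
print(proj('w1',[[.447,.252,.19],[.447,.252,.076]]))
E
```

```text
2.025 [0.44683024 0.25270215 0.19003835] [ 2.66391956e+01 -1.33356653e+01  1.04363050e+02  6.00194671e-03
  8.89737551e+01  2.65534876e+01]
[[318.14262592 295.05207125]
 [317.5985942  232.96024383]]
```

View pics/w1.png

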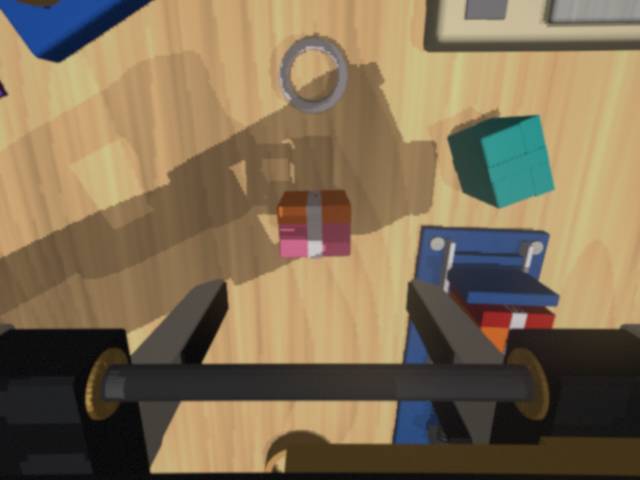

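The wrist view shows the box top between columns 279 and 351. Its near top edge is at row 257, and the far top edge is at about row 205. Yaw is close to 0.

```bash
python3 - <<'E'
from h import *
for u in [(279.5,257.5),(350.5,256),(278,206),(350.5,206)]: print(u,onz('w1',u,.076).round(4))
g=cv2.imread('pics/w1.png')
print(g[186:266:2,300].tolist())
E
```

```text
(279.5, 257.5) [0.4147 0.2303 0.076 ]
(350.5, 256) [0.4749 0.2317 0.076 ]
(278, 206) [0.4149 0.2747 0.076 ]
(350.5, 206) [0.4736 0.2748 0.076 ]
[[68, 96, 121], [68, 97, 122], [58, 84, 113], [29, 52, 90], [25, 50, 90], [25, 49, 89], [27, 51, 91], [27, 50, 90], [27, 49, 90], [27, 52, 91], [29, 61, 113], [35, 73, 138], [37, 75, 139], [37, 74, 140], [33, 72, 136], [34, 66, 122], [33, 62, 115], [32, 63, 116], [35, 61, 116], [64, 61, 123], [76, 61, 130], [70, 57, 117], [70, 58, 117], [67, 56, 115], [69, 57, 117], [80, 64, 134], [86, 67, 143], [126, 97, 186], [137, 104, 199], [137, 104, 200], [137, 104, 200], [137, 106, 201], [136, 104, 200], [136, 103, 200], [133, 102, 199], [116, 104, 184], [115, 159, 187], [124, 176, 200], [126, 179, 204], [127, 180, 204]]
```

```bash
cat >> fit.py <<'E'
try: CP=np.load('clamp.npy')
except Exception: pass
def cw(x,y,z): return tf(CP,[(x,y,z)])[0]
def yaw(a): return a+np.degrees(CP[2])
E
python3 - <<'E'
from fit import *
env.move_straight([.4446,.2528,.08],rotation=[180,0,91]); env.move_straight([.4446,.2528,.025],vel=.08)
env.command_gripper(0.0); o=env.observe(); print(o['finger_gap']*93,o['finger_force'],o['time'])
env.move_straight([.4446,.2528,.2],vel=.2)
env.move_pose(cw(0,-.01,.25),[180,0,yaw(90)])
o=env.observe(); print(o['finger_gap']*93,o['time'],o['ee_rot'],o['tool_pos']); snap('wrist','w2')
E
```

```text
59.851031121240815 29.962921142578125 4.3667
59.93793482979399 6.55 [-1.79969235e+02 -1.90332596e-02  8.81157351e+01] [0.60903584 0.00425969 0.24963736]
```

View pics/w2.png

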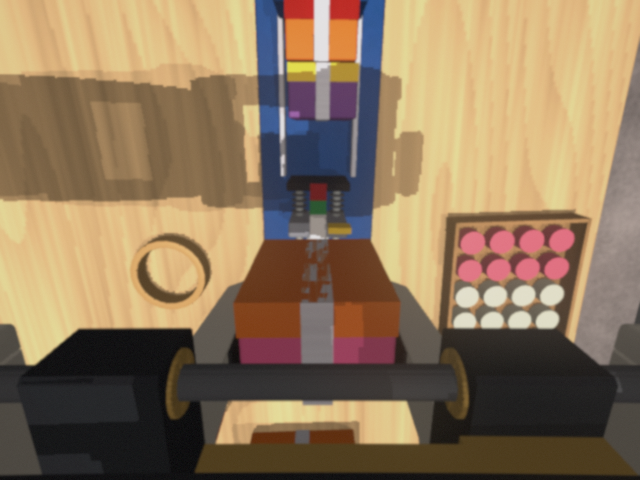

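```bash
python3 - <<'E'
from fit import *
def cl(P): 
    d=P[:2]-CP[:2]; c,s=np.cos(CP[2]),np.sin(CP[2]); return np.array([d@[c,s],d@[-s,c]]).round(4)
for n,u,z in [('bb l',(288,118),.088),('bb r',(355,119),.088),('padL',(289,178),.072),('padR',(349,178),.072),('railL',(283,177),.027),('railR',(354,177),.027),
 ('pl',(263.5,225),.012),('pr',(373,225),.012),('pl',(257,10),.012),('pr',(383,10),.012),('gauge',(318,201),.092),('ptr',(340,225),.092),
 ('handbotL',(265,240),.225),('handbotR',(372,240),.225)]:
    print(n,cl(onz('w2',u,z)))
a=cv2.imread('pics/w2.png')[90:250,245:395]; cv2.imwrite('pics/c3.png',cv2.resize(a,None,fx=3.7,fy=3.7,interpolation=cv2.INTER_CUBIC))
E
```

```text
bb l [-0.0264  0.0818]
bb r [0.0326 0.081 ]
padL [-0.028   0.0272]
padR [0.0302 0.0272]
railL [-0.0381  0.0222]
railR [0.0398 0.0223]
pl [-0.0643 -0.0364]
pr [ 0.0657 -0.0363]
pl [-0.0606  0.1849]
pr [0.0646 0.185 ]
gauge [0.0001 0.0085]
ptr [ 0.0211 -0.0146]
handbotL [-0.0304  0.0125]
handbotR [0.0304 0.0126]
```

View pics/c3.png

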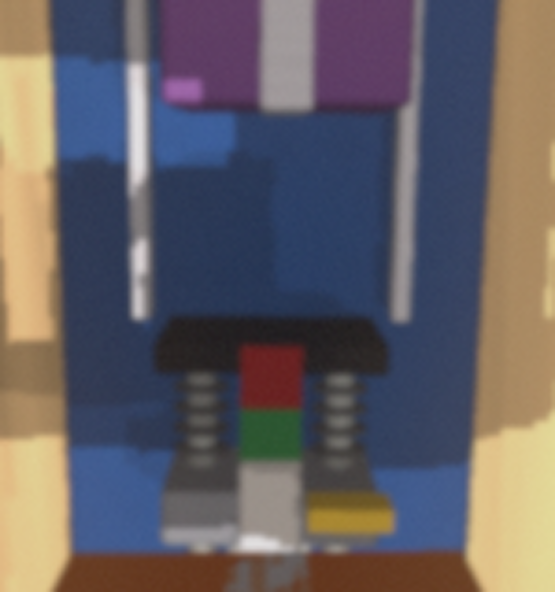

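The close view shows the pad's rear top edge at row ~191, the gauge white/green boundary at row 214, the pointer edge at row 224, and box_b's front at row 118.5. The gap is about 59 mm. I refine the clamp pose and insert the box with a contact guard.

```bash
cat > m2.py <<'E'
import m
from fit import *
C=lambda a:np.array(a)/3.7+[245,90]
obs=m.obs+[('w2',[(-.031,.022,.072),(.031,.022,.072),(-.0385,.03,.027),(.0385,.03,.027),(0,0,.092)],C([(157,373),(388,373),(139,320),(401,322),(271,460)]))]
p,r=fit(obs,m.p); print(p,np.degrees(p[2])); print(r.round(1)); np.save('clamp.npy',p)
d=onz('w2',(321.5,118.5),.07)[:2]-p[:2]; c,s=np.cos(p[2]),np.sin(p[2]); print('boxb front',d@[c,s],d@[-s,c])
E
python3 m2.py | tail -14
```

```text
bb 0.039236049957267385 0.10498394705625287
[ 0.61009194  0.00721827 -0.03915165] -2.2432242049798137
[[-0.4 -0.7]
 [-0.8  2.6]
 [-3.   0.6]
 [ 1.5 -2. ]
 [ 1.  -3.1]
 [-0.2 -3.8]
 [-0.5 -1.5]
 [ 0.3 -1.1]
 [ 0.7 -1.3]
 [ 0.2 -1.4]
 [ 0.2  1.9]]
boxb front 0.0022481910778049184 0.08788648107437733
```

```bash
python3 - <<'E'
from fit import *
R=[180,0,yaw(90)]
env.move_pose(cw(.001,.0585,.15),R)
print(env.move_straight(cw(.001,.0585,.055),vel=.1,threshold=8),env.observe()['tool_pos'][2])
print(env.move_straight(cw(.001,.0585,.0355),vel=.03,threshold=4)); o=env.observe(); print(o['tool_pos'],o['wrist_force'],o['time'])
E
```

```text
False 0.055789318960138945
True
[0.61314269 0.06564792 0.03697497] [-0.65485797  0.7121301   3.95147149] 8.8167
```

```bash
python3 - <<'E'
from fit import *
env.command_gripper(1.0)
env.move_straight(cw(.001,.0585,.2),vel=.2)
env.move_pose(cw(0,-.13,.24),[180,0,yaw(0)])
o=env.observe(); print(o['time'],o['tool_pos'],o['joints']); snap('wrist','w3')
print(proj('w3',[cw(0,-.1381,.1404),cw(0,-.1045,.145),cw(0,-.01,.092),cw(0,0,.092)]))
E
```

```text
11.675 [ 0.60493756 -0.12227215  0.23927513] [-1.38001712e+01 -7.73456725e-01  8.83985576e+01  1.08140621e-02
  9.24304717e+01  7.83241917e+01]
[[327.00572384 237.49897567]
 [283.82808218 239.15326865]
 [185.95313575 221.48968538]
 [174.99186307 221.45638875]]
```

View pics/w3.png

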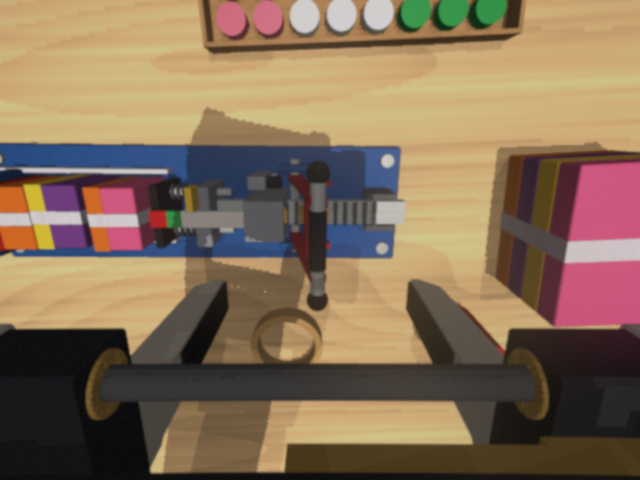

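The box stands in the gap. The lever bar's centre is at about (318,237), roughly 7 mm off rest. I'll cage the bar loosely (about 1 mm of play each side) to avoid vertical rubbing, find the back stop, then make the first stroke while logging forces.

```bash
cat > lev.py <<'E'
from fit import *
import json
U=np.array([-np.sin(CP[2]),np.cos(CP[2])])
R=[180,0,yaw(0)]
def fy(): return float(env.observe()['wrist_force'][:2]@U)
def ty(): return float((env.observe()['tool_pos'][:2]-CP[:2])@U)
def pt(y,rest):      # TCP at bar y (clamp), arc about the pivot
    s=np.clip((y-rest)-.0336,-.1,.1); return cw(0.0,y,.020+np.sqrt(.125**2-s*s)-.019)
def go(y,rest,vel=.04,thr=None,step=.008):
    y0=ty(); n=max(1,int(np.ceil(abs(y-y0)/step)))
    for t in np.linspace(y0,y,n+1)[1:]:
        if env.move_straight(pt(t,rest),vel=vel,threshold=thr): return True
    return False
E
python3 - <<'E'
from lev import *
env.move_straight(cw(0,-.131,.17)); env.move_straight(cw(0,-.131,.123),vel=.08,threshold=10)
f0=fy(); env.command_gripper(.17); o=env.observe(); print(o['finger_gap']*93,o['finger_force'],o['tool_pos'],o['wrist_force'],f0,fy())
r0=-.1381
for y in np.arange(-.133,-.1475,-.001):
    env.move_straight(pt(y,r0),vel=.02); f=fy(); print(round(y,4),round(ty(),4),round(f,1),env.observe()['wrist_force'][2].round(1))
    if f>f0+6.5: break
print(env.observe()['time'])
E
```

```text
16.037293811268444 0.5670868791639805 [ 0.60496337 -0.12356244  0.12296143] [ 0.35473499  0.95325075 -0.55203871] -0.010160799576642031 0.9664051567212578
-0.133 -0.1332 0.2 0.3
-0.134 -0.1341 0.6 0.5
-0.135 -0.1351 0.6 -0.0
-0.136 -0.1361 0.1 0.4
-0.137 -0.1371 0.4 0.3
-0.138 -0.1381 0.8 -0.0
-0.139 -0.1391 -0.3 0.1
-0.14 -0.1396 5.3 2.4
-0.141 -0.1398 10.3 4.0
16.6083
```

```bash
cat > stroke1.py <<'E'
from lev import *
R0=-.1385
f=[]
for t in (.008,.016,.024,.030,.036): go(R0+.001+t,R0,.04); f.append(fy())
print(np.round(f,1)); b=-f[-1]
for t in np.arange(.0370,.062,.001):
    env.move_straight(pt(R0+.001+t,R0),vel=.02); env.sleep(.05); x=np.mean([-fy() for _ in range(3)]); print(round(t*1e3,1),round((ty()-R0-.001)*1e3,1),round(x,1),end=' | ')
    if x>b+6: break
print(env.observe()['time'],env.observe()['wrist_force'])
E
python3 stroke1.py
```

```text
[-0.1 -0.4 -0.8  0.5 -0.1]
37.0 37.1 -0.0 | 38.0 38.0 0.6 | 39.0 39.1 1.9 | 40.0 40.1 1.1 | 41.0 41.1 1.4 | 42.0 42.0 2.4 | 43.0 43.1 1.0 | 44.0 44.1 1.6 | 45.0 45.1 0.6 | 46.0 46.1 1.9 | 47.0 47.1 1.1 | 48.0 48.1 1.0 | 49.0 49.1 1.0 | 50.0 50.1 1.6 | 51.0 51.1 0.3 | 52.0 52.0 1.8 | 53.0 53.0 3.6 | 54.0 53.9 5.1 | 55.0 54.8 5.0 | 56.0 55.7 6.3 | 24.5083 [-0.86300369 -6.26998505  5.58297024]
```

```bash
cat > gauge.py <<'E'
from lev import *
def cly(f,uv,z): return float((onz(f,uv,z)[:2]-CP[:2])@U)
def meas(f,snapit=True):
    if snapit: snap('wrist',f)
    im=cv2.imread(f'pics/{f}.png'); h=cv2.cvtColor(im,cv2.COLOR_BGR2HSV)
    # look only around the clamp line
    a=proj(f,[cw(.034,-.03,.09),cw(-.012,.06,.09),cw(.034,.06,.09),cw(-.012,-.03,.09)]); x0,y0=np.maximum(a.min(0),0).astype(int); x1,y1=a.max(0).astype(int)
    out={}
    for n,lo,hi in(('yellow',(18,120,60),(32,255,255)),('green',(45,90,40),(80,255,255))):
        m=np.zeros(h.shape[:2],np.uint8); m[y0:y1,x0:x1]=cv2.inRange(h,lo,hi)[y0:y1,x0:x1]
        k,_,st,c=cv2.connectedComponentsWithStats(m)
        L=sorted(range(1,k),key=lambda i:-st[i,4])[:2]
        out[n]=[(st[i].tolist(),round(cly(f,(st[i,0],c[i,1]),.092)*1e3,1),round(cly(f,(st[i,0]+st[i,2],c[i,1]),.092)*1e3,1)) for i in L]
    return out
E
python3 - <<'E'
from gauge import *
print(meas('w3',False)); print(meas('w4'))
E
```

```text
{'yellow': [([184, 185, 14, 27, 312], -10.7, -23.2), ([166, 216, 1, 4, 4], 7.7, 6.8)], 'green': [([166, 210, 15, 19, 236], 7.8, -5.8)]}
{'yellow': [([175, 214, 23, 42, 793], 0.7, -12.7), ([153, 271, 1, 4, 4], 16.8, 16.2)], 'green': [([151, 251, 24, 26, 527], 17.2, 2.9)]}
```

```bash
python3 - <<'E'
from gauge import *
R0=-.1385
go(R0+.002,R0,.08,step=.015); env.move_straight(pt(R0-.0013,R0),vel=.02); print(fy(),ty(),env.observe()['time']); print(meas('w5'))
E
```

```text
3.5639622902224977 -0.13957044447116448 26.1833
{'yellow': [([73, 215, 35, 43, 1144], 0.2, -19.7), ([56, 257, 1, 3, 3], 12.8, 12.2)], 'green': [([57, 252, 25, 28, 575], 13.2, -1.3)]}
```

```bash
cat > stroke.py <<'E'
from gauge import *
import sys
R0=-.1385; tmax=float(sys.argv[1])/1e3; name=sys.argv[2]; lim=float(sys.argv[3])
go(R0+.031,R0,.06,step=.015)
go(R0+.045,R0,.05,step=.008); b=-fy(); print('base',round(b,1))
for t in np.arange(.046,tmax+1e-6,.001):
    env.move_straight(pt(R0+.001+t,R0),vel=.025); x=np.mean([-fy() for _ in range(3)]); print(round(t*1e3,1),round((ty()-R0-.001)*1e3,1),round(x,1),end=' | ')
    if x>lim: break
print(env.observe()['wrist_force'])
m1=meas(name+'f')
go(R0+.002,R0,.08,step=.018); env.move_straight(pt(R0-.0013,R0),vel=.02); print('back',fy(),ty(),env.observe()['time'])
for m in(m1,meas(name+'b')): print({k:v[0] for k,v in m.items() if v})
E
python3 stroke.py 56 s2 9
```

```text
base -0.9
46.0 46.1 0.2 | 47.0 47.0 1.6 | 48.0 48.0 2.5 | 49.0 49.1 1.3 | 50.0 50.1 0.8 | 51.0 51.1 1.6 | 52.0 52.0 2.4 | 53.0 52.9 3.7 | 54.0 53.9 4.9 | 55.0 54.8 5.8 | 56.0 55.7 6.0 | [-1.16673255 -5.96874326  5.48412024]
back 3.085897332862461 -0.1395427078642101 32.2333
{'yellow': ([158, 214, 25, 43, 856], 10.6, -3.9), 'green': ([139, 251, 23, 27, 530], 24.4, 10.7)}
{'yellow': ([55, 215, 37, 43, 1195], 10.4, -10.6), 'green': ([43, 252, 26, 28, 572], 21.4, 6.3)}
```

```bash
cat > gg.py <<'E'
from gauge import *
import sys
def rd(f,gz):
    m=meas(f,False); s,g=m['yellow'][0][0],m['green'][0][0]
    # front edge = low column for both; green boundary = high column
    return cly(f,(s[0],s[1]+s[3]*.5),.092)*1e3, cly(f,(g[0]+g[2],g[1]+g[3]/2),gz)*1e3
from scipy.optimize import brentq
gz=brentq(lambda z:(lambda a:a[1]-a[0]-10)(rd('w3',z)),.06,.095)
for f in['w3','w4','w5']+sys.argv[1:]:
    a,b=rd(f,gz); print(f,round(gz,4),round(a,1),round(b,1),'c=',round(10-(b-a),1))
E
python3 gg.py s2f s2b
```

```text
w3 0.0791 -10.6 -0.6 c= 0.0
w4 0.0791 0.8 8.5 c= 2.3
w5 0.0791 0.3 7.9 c= 2.4
s2f 0.0791 10.7 16.8 c= 3.9
s2b 0.0791 10.5 16.0 c= 4.5
```

```bash
python3 stroke.py 56 s3 12; python3 gg.py s3f s3b | tail -2
```

```text
base 0.7
46.0 45.9 3.0 | 47.0 46.9 3.4 | 48.0 48.0 3.2 | 49.0 49.1 3.5 | 50.0 50.1 3.2 | 51.0 51.1 3.5 | 52.0 52.0 3.6 | 53.0 52.9 4.6 | 54.0 53.8 6.8 | 55.0 54.7 6.6 | 56.0 55.5 8.1 | [-1.47406483 -8.07265062  5.61704843]
back 3.127720150902447 -0.13956138433681464 38.275
{'yellow': ([140, 214, 28, 43, 932], 20.9, 4.6), 'green': ([137, 251, 23, 27, 447], 25.5, 11.8)}
{'yellow': ([38, 215, 39, 43, 1261], 19.9, -2.1), 'green': ([41, 252, 26, 28, 481], 22.8, 7.7)}
s3f 0.0791 21.0 17.8 c= 13.1
s3b 0.0791 20.1 17.2 c= 12.9
```

```bash
python3 - <<'E'
from lev import *
env.command_gripper(1.0); env.move_straight(cw(0,-.1395,.24),vel=.15)
env.move_pose(cw(0,.01,.25),R); c=snap('wrist','w6'); s=snap('side','side2'); print(env.observe()['time'],ty())
a=cv2.resize(c['pixels'][130:310,150:480],(770,420),interpolation=cv2.INTER_CUBIC)
cv2.imwrite('pics/fin.png',a); cv2.imwrite('pics/fin2.png',cv2.resize(s['pixels'][170:440,150:440],None,fx=2.2,fy=2.2,interpolation=cv2.INTER_CUBIC))
E
```

```text
41.3 0.009158438309362924
```

View pics/fin.png

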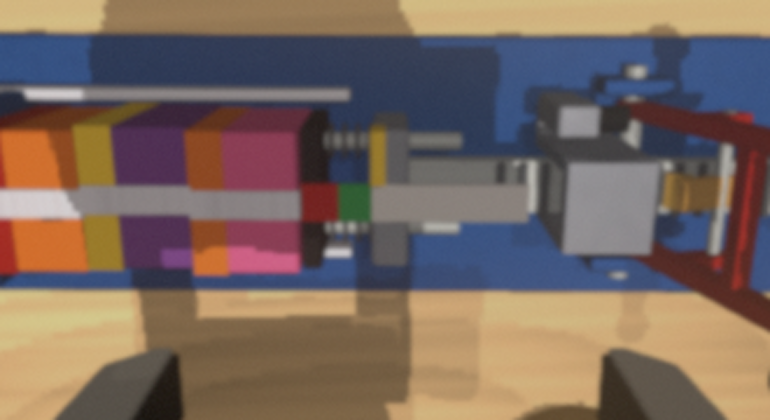

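View pics/fin2.png

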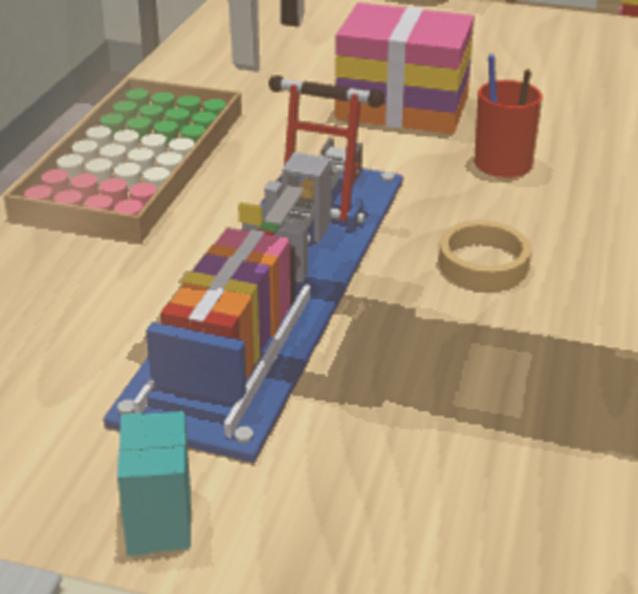

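The boxes are standing and the lever is back. From nearly overhead, the pointer's front edge (crop x≈371) looks about level with the white/green boundary (x≈371), which is borderline, so I measure once more from directly above.

```bash
python3 - <<'E'
from gauge import *
env.move_straight(cw(0,.018,.17),vel=.2); env.sleep(.2); m=meas('w7'); print(env.observe()['time'],ty()); print(m)
im=cv2.imread('pics/w7.png'); g=m['green'][0][0]; y=m['yellow'][0][0]
r1,r2=int(g[1]+g[3]*.5),int(y[1]+y[3]*.5)
x0=min(g[0],y[0])-6; x1=max(g[0]+g[2],y[0]+y[2])+6
G=im[r1-4:r1+5].mean(0).round().astype(int); Y=im[r2-3:r2+4].mean(0).round().astype(int)
for x in range(x0,x1): print(x,G[x].tolist(),Y[x].tolist())
for z in(.0791,.085,.092): print(z,cly('w7',(g[0]+g[2],r1),z))
print(cly('w7',(y[0],r2),.092), load('w7')[2][:3,3]-cw(0,0,0))
E
```

```text
42.1 0.017880214322062955
{'yellow': [([316, 201, 9, 33, 274], 17.9, 11.4)], 'green': [([299, 232, 17, 20, 325], 30.4, 17.9)]}
293 [35, 36, 123] [56, 42, 43]
294 [36, 37, 123] [71, 51, 46]
295 [35, 37, 123] [80, 55, 46]
296 [36, 39, 122] [86, 57, 45]
297 [38, 49, 115] [90, 58, 46]
298 [45, 70, 96] [89, 57, 44]
299 [51, 88, 70] [87, 57, 44]
300 [54, 97, 55] [85, 57, 46]
301 [55, 100, 51] [82, 57, 47]
302 [55, 99, 50] [83, 57, 47]
303 [55, 100, 51] [85, 57, 45]
304 [55, 100, 50] [87, 57, 44]
305 [56, 100, 50] [85, 55, 43]
306 [55, 100, 50] [81, 54, 43]
307 [55, 100, 50] [75, 52, 44]
308 [55, 100, 50] [72, 51, 44]
309 [55, 100, 50] [72, 51, 44]
310 [55, 100, 50] [75, 51, 42]
311 [54, 99, 49] [78, 53, 42]
312 [55, 100, 50] [79, 52, 41]
313 [55, 100, 50] [78, 53, 42]
314 [57, 100, 51] [75, 54, 47]
315 [66, 104, 64] [69, 67, 72]
316 [88, 115, 92] [60, 93, 111]
317 [113, 128, 123] [52, 116, 142]
318 [127, 136, 141] [49, 127, 157]
319 [131, 138, 146] [49, 129, 161]
320 [132, 138, 146] [49, 130, 161]
321 [132, 139, 147] [49, 130, 161]
322 [132, 138, 146] [50, 130, 161]
323 [132, 138, 146] [54, 126, 155]
324 [132, 138, 146] [67, 117, 139]
325 [132, 139, 147] [83, 105, 117]
326 [132, 138, 146] [93, 97, 102]
327 [132, 138, 146] [96, 94, 96]
328 [132, 138, 146] [96, 94, 96]
329 [132, 138, 147] [96, 93, 95]
330 [132, 139, 146] [96, 93, 96]
0.0791 0.01793243629146068
0.085 0.017912364248611982
0.092 0.01788854996048641
0.017872718641363607 [0.0830723  0.01381077 0.33796357]
```

Directly above, both edges are at column 316.3, so c ≈ 10 N, right on the boundary. One more stroke gives about 20 N, well inside the green.

```bash
python3 - <<'E'
from lev import *
env.move_straight(cw(0,.0,.24),vel=.2); env.move_straight(cw(0,-.1385,.24),vel=.2); env.move_straight(cw(0,-.1385,.15),vel=.15)
env.move_straight(cw(0,-.1385,.1214),vel=.08,threshold=10); env.command_gripper(.17); print(env.observe()['wrist_force'],env.observe()['time'])
E
python3 stroke.py 56 s4 13.5
```

```text
[-0.59504641 -0.60286413  0.34397982] 45.9917
base 3.9
46.0 45.7 4.5 | 47.0 46.7 6.1 | 48.0 47.6 6.0 | 49.0 48.6 6.5 | 50.0 49.6 6.5 | 51.0 50.6 6.6 | 52.0 51.6 6.3 | 53.0 52.5 7.2 | 54.0 53.4 8.3 | 55.0 54.2 8.5 | 56.0 55.1 10.3 | [ -0.68820119 -10.31321077   8.43350061]
back 2.1065443870816773 -0.13954534833957807 51.9667
{'yellow': ([122, 215, 30, 44, 978], 31.0, 13.6), 'green': ([137, 252, 23, 26, 467], 25.1, 11.4)}
{'yellow': ([20, 215, 41, 46, 1336], 30.0, 7.0), 'green': ([42, 253, 25, 27, 521], 22.0, 7.5)}
```

```bash
python3 - <<'E'
from gauge import *
env.command_gripper(1.0); env.move_straight(cw(0,-.1395,.24),vel=.15)
m0=snap('wrist','w8a'); print(proj('w8a',[cw(0,-.1381,.1404)]))
env.move_straight(cw(0,.018,.24),vel=.2); env.sleep(.2); m=meas('w8'); print(m,env.observe()['time'])
h=cv2.cvtColor(cv2.imread('pics/w8a.png')[200:260,290:370],cv2.COLOR_BGR2GRAY); print(h[37].tolist())
E
```

```text
[[314.50256021 237.33590509]]
{'yellow': [([304, 186, 8, 27, 185], 28.2, 20.9), ([301, 215, 1, 3, 3], 31.1, 30.2)], 'green': [([302, 212, 13, 16, 185], 30.2, 18.3)]} 55.4833
[38, 41, 43, 41, 40, 41, 42, 45, 46, 45, 44, 49, 53, 52, 51, 47, 47, 41, 35, 32, 33, 35, 33, 34, 35, 36, 35, 35, 36, 35, 33, 36, 35, 38, 50, 68, 77, 80, 80, 82, 81, 81, 81, 81, 81, 82, 79, 80, 82, 81, 82, 83, 82, 84, 83, 82, 83, 83, 84, 83, 83, 83, 83, 84, 83, 84, 85, 83, 84, 84, 85, 84, 85, 85, 86, 86, 85, 87, 85, 86]
```

```bash
python3 -c "
from plant import env
print(env.job_done())"
```

```text
the job is handed in; nothing more can be done
None
```

I handed the job in at about 55 s: the pink box stands clamped with the other two, the pointer is about 10 mm into the green (roughly 20 N) after four gentle strokes, and the lever is fully back and let go.

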